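Roll the postal tube onto the tape mark

TASK

A small print is about to be rolled up for posting. With the fingertips, push across the top of the cardboard tube so that it rolls over the cutting mat until it lies along the strip of white tape, its centre line over that of the tape, and leave it resting there. Roll it, do not pick it up, slide it or squash it, and leave the two steel weights and the roll of brown tape where they are.

Things in the scene. Friction and masses are not known exactly. Their poses are not given: they have to be found in the camera images.
- tube: Brown cardboard postal tube loose on the mat: 50 mm diameter, 260 mm long, about 0.1 kg. Origin: middle of its axis, 28 mm above the table; x along it, y and z turn as it rolls. Starts 70-150 mm to one side of the tape, nearly parallel. Left at rest, it stays put. Stroked over the top it rolls half as far as the fingertip (use several strokes); pushed at its side it skids or jams on the finger.
- tape: Strip of white masking tape stuck flat on the mat, the mark for the tube: 360 mm long, 12 mm wide, under 1 mm thick, fixed. Its origin is its middle, on the mat; its x axis runs along the strip, y across it in the mat's plane, z up.
- mat: Dark green cutting mat with a pale grid, fixed flat on the table: 450 x 600 x 3 mm, so that its upper face is 3 mm above the table. Origin at the middle of its underside; x along its 450 mm side (the tape is parallel to it), y along its 600 mm side.
- weight_far: Loose steel paperweight standing on the mat near its far edge: block 46 x 46 x 28 mm with a brass knob, 52 mm high overall. Origin at the centre of its underside. To be left alone.
- weight_near: Second, equal paperweight on the mat near its robot-side edge. Origin at the centre of its underside. To be left alone.
- tape_roll: Roll of brown packing tape lying flat on the mat: outer diameter 94 mm, 48 mm high. Origin at the centre of its underside. To be left alone.

How it is judged:
On the way:
1. the tube has rolled: it has turned about its own axis by more than 115 degrees (2 rad) on its way (angle between tube's own z axis and vertical above 2 rad).
At the end, for the whole second after the job is handed in: The tube lies at rest on the mat, the middle of its axis within 8 mm of the tape's centre line and within 50 mm of the tape's middle along it, parallel to the tape within 0.1 rad (6 degrees); both weights and the tape roll are within 12 mm of where they stood (y of tube in the frame of tape between -0.008 and 0.008 m and x of tube in the frame of tape between -0.05 and 0.05 m and angle between the x axis of tube and the x axis of tape, either way round below 0.1 rad and height (world z) of tube between 0.025 and 0.031 m and linear speed of tube below 0.01 m/s and angular speed of tube below 0.3 rad/s and distance of each of weight_far, weight_near, tape_roll from where it was at the start of the episode below 0.012 m); the robot touches nothing.
It fails at once if the tube is lifted (its middle more than 12 mm above where it lies on the mat) (height (world z) of tube above 0.04 m).
It fails at once if one end of the tube is lifted (its axis more than 8 degrees from level) (angle between tube's own x axis and vertical below 1.43 rad).
It fails at once if the tube is pressed with more than 90 N (squashed) (contact force between the fingers and tube above 90 N).
It fails at once if a weight or the tape roll is pushed away by more than 12 mm (distance of any of weight_far, weight_near, tape_roll from where it was at the start of the episode above 0.012 m).
It also fails if it takes over 67 s, if anything falls off the work surface, if the arm or the gripper's body presses on something with over 40 N, if the wrist force passes 120 N, or if a joint passes its speed limit or range.

ROBOT

A 7-joint arm with a two-finger parallel gripper is mounted at the origin on the work surface. World frame = base frame: x ahead of the robot, y to its left, z up, the work surface at z = 0. Lengths are in m, angles in rad, forces in N, time in s.
With the tool pointing down it reaches from about 0.425 to 0.975 m from the base axis. Payload 16.7 kg.
Tool frame: the origin (TCP) lies between the finger pads; the fingertips stand 17 mm ahead of it and the grasp point (between the pads) lies 2 mm behind it; z points along the fingers, y is the line along which they close (so a half turn about z gives the same grasp; the last joint's range is limited). The gripper opens to 85 mm and grips with 20 to 120 N. Pads are 22 mm wide; open, the fingers measure 114 mm over their backs; the gripper's body (76 mm by 85 mm) begins 54 mm behind the grasp point. The pads swing forward as they close: fully open they stand 13 mm farther back than shut.
Start: joints at [1.115, 0.426, 0.074, 1.606, -0.034, 1.111, -0.067], TCP at [0.203, -0.644, 0.248] pointing down, gripper open.
Joint ranges: [-2.85, 2.85], [-0.5, 2.14], [-1.23, 1.37], [0.21, 2.46], [-1.02, 4.16], [0.16, 2.05], [-2.73, 2.73]. Speed limits (rad/s): [1.89, 1.89, 2.39, 2.39, 3.01, 3.01, 3.01].

INTERFACE

Orientations are given as [roll, pitch, yaw] about the fixed x, y, z axes, in that order (R = Rz(yaw) Ry(pitch) Rx(roll)).
In Python, from cell import env, optics, ticket gives the robot as it stands. The module is installed in compiled form; this text tells all that it offers.
- The arm moves only by the tool jog_arm, never from a script. Its argument "deltas" is a list of rows, each an object of numbers: "dx", "dy", "dz": the shift along the tool's x, y, z in mm; "wx", "wy", "wz": the turn, a rotation vector about the tool's x, y, z in degrees; "hand": the finger opening in mm, from 0 to 85.4. A call has 1 to 20 rows; each row is the pose to reach, as a shift and turn from the pose commanded when the call began, along the tool's axes at that moment; what a row does not reach only later rows make up. A row lasts 1/12 s, in which the tool goes at most 41.7 mm and 7.16 degrees, less where a joint would pass 70% of its speed; a pose out of reach is approached as far as the arm can. A call with a gripper value outside its range is refused whole. The fingers move at their own pace and stop on an object; "squeeze" is the grip in N (left out, the last holds). Time passes only in rows, so rows that repeat a pose let the fingers close. It gives the time, the measured TCP pose, the force, the opening and the grip force at its end, in the units of the state.
- env.read_state(): the state, without advancing time (a new reading comes with each control period).
- optics.camera(name): name is "scene" or "top" or "wrist"; returns a dict with "pixels" (480x640x3 uint8, red, green, blue), "depth" (480x640 float32, m along the optical axis (not along the pixel's ray), 0 where there is no reading), "fx", "fy", "cx", "cy" (pixels), "rvec" (rotation vector, rad) and "tvec" (3), from world to camera coordinates, as OpenCV has them. Camera axes: x right, y down, z forward; pixel columns grow to the right and rows downward; lengths in m; the calibration is good to about 2 mm. A picture is of the moment at which its call begins.
- ticket.sign_off(): hands the job in; it is judged then, once.
The state is a dict: "clock": time; "q": joint angles; "qvel": joint speeds; "effort": joint torques, N m; "position": TCP position; "orientation": TCP orientation; "wrist_force": force on the tool from outside, world axes, zero at the start; "ft_torque": the same for the moment, N m; "grip_width": opening from 0.0 (shut) to 1.0 (fully open); "finger_force": force on a finger pad.
Only numpy, scipy, OpenCV 4.12 (cv2) and the standard library are available. Lean on these libraries where they do the work, as an engineer would, in place of code of your own. Each camera call takes 0.05 s, during which the arm holds its last target. There are 200 camera calls.

## Working session

There is one attempt and no reset: what is moved stays moved. The work goes in short steps, Python scripts to look and compute and a tool call to move; the robot and the scene stay as the last step left them, time stands still between calls to the robot, and variables do not carry over. Pictures are saved under pics/ and viewed, at most 10 in all, crops included, and the job is handed in when it is done.

Besides the shell and the picture viewer there is one more tool, called as name(argument=value, ...), one argument or row to a line, values as JSON. jog_arm: Moves the arm, as the interface text tells. Its arguments: {"type":"object","properties":{"deltas":{"type":"array","items":{"type":"object","properties":{"dx":{"type":"number"},"dy":{"type":"number"},"dz":{"type":"number"},"wx":{"type":"number"},"wy":{"type":"number"},"wz":{"type":"number"},"hand":{"type":"number"}}}},"squeeze":{"type":"number"}},"required":["deltas"]}

```bash
mkdir -p pics; cat > h.py <<'E'
import numpy as np, cv2
from cell import env, optics, ticket
def shot(n,f=None):
    c=optics.camera(n)
    if f: cv2.imwrite('pics/'+f,c['pixels'][:,:,::-1])
    R=cv2.Rodrigues(np.array(c['rvec'],float))[0]; t=np.array(c['tvec'],float).ravel()
    v,u=np.mgrid[:480,:640]; d=c['depth']
    P=np.stack([(u-c['cx'])/c['fx']*d,(v-c['cy'])/c['fy']*d,d],-1)
    W=(P-t)@R; W[d==0]=np.nan
    return c['pixels'],W
E
python3 - <<'E'
from h import *
p,W=shot('top','a.png'); np.savez('a.npz',p=p,W=W)
print(env.read_state())
E
```

```text
{'clock': 0.05, 'q': array([ 1.11547065,  0.42671878,  0.07382712,  1.60658303, -0.03406989,
        1.11078586, -0.06708692]), 'qvel': array([-2.52623064e-03, -8.59772031e-05, -1.14459963e-03,  1.56094074e-04,
       -1.49114555e-04,  1.17461444e-03,  2.64106095e-04]), 'effort': array([ 1.04696807e-02, -9.52460647e+01,  3.77591327e+00, -4.64911330e+01,
        1.95228320e-02,  6.70602152e-03, -1.26277075e-05]), 'position': array([ 0.20309996, -0.64333387,  0.24762927]), 'orientation': array([-3.14036064e+00,  1.07489877e-04,  3.05842929e-01]), 'wrist_force': array([-0.07430312,  0.10307813, -0.57857471]), 'ft_torque': array([-0.00876568,  0.00786876, -0.02008512]), 'finger_force': 0.0, 'grip_width': 0.9994793940231067}
```

View pics/a.png

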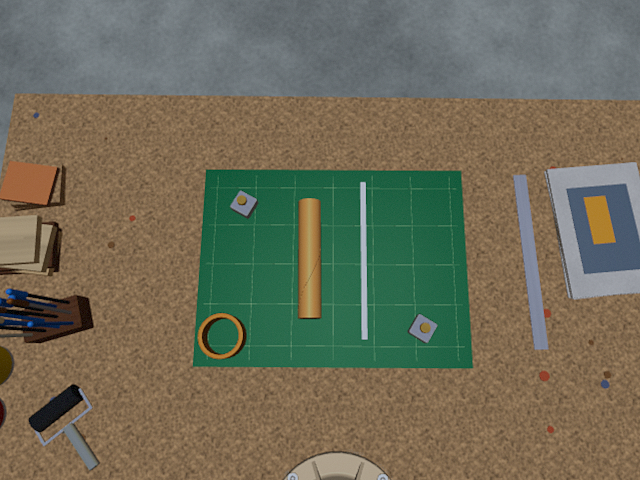

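The top view shows the tube at about (310,258), left of the tape strip, which runs from (362,182) to (365,339). The weights are at (243,203) and (424,328), and the tape roll is at (221,336).

```bash
python3 - <<'E'
from h import *
z=np.load('a.npz');p,W=z['p'].astype(int),z['W']
def line(m,name):
    Q=W[m];Q=Q[np.isfinite(Q).all(1)]
    r=cv2.minAreaRect((Q[:,:2]*1000).astype(np.float32)); v=cv2.fitLine((Q[:,:2]*1000).astype(np.float32),cv2.DIST_L2,0,.01,.01).ravel()
    print(name,len(Q),np.round(r[0],1),np.round(r[1],1),round(r[2],2),'dir',np.round(np.degrees(np.arctan2(v[1],v[0])),2),'mean',v[2:],'z',np.percentile(Q[:,2],[5,50,95]))
V,U=np.mgrid[:480,:640]
box=lambda a,b,c,d:(U>a)&(U<b)&(V>c)&(V<d)
line(box(350,378,172,350)&(p.min(2)>150),'tape')
line(box(290,330,188,330)&(W[...,2]>.035),'tube')
line(box(290,330,188,330)&(W[...,2]>.050),'tubetop')
for n,b in dict(roll=(190,250,305,365),wf=(225,262,188,220),wn=(405,442,310,346)).items(): line(box(*b)&(W[...,2]>.015),n)
for uv in [(340,475),(600,300),(335,268)]: print(uv,W[uv[1],uv[0]])
E
```

```text
tape 772 [547.9 -55.9] [358.2  11.4] 0.32 dir 0.24 mean [542.9549   -55.940228] z [0.00092833 0.00382676 0.00677902]
tube 2600 [539.5  64.6] [260.9  49. ] 1.41 dir 1.31 mean [536.01514  63.68717] z [0.03897535 0.05023862 0.0549665 ]
tubetop 1361 [539.5  64.7] [260.8  34.3] 1.42 dir 1.16 mean [535.5545   64.45617] z [0.05026377 0.05240327 0.05564008]
roll 851 [369.7 244.7] [91.9 93.7] 1.06 dir 83.82 mean [369.6189  245.17358] z [0.02094427 0.05010311 0.05389477]
wf 449 [664.7 215.7] [47.3 46.5] 60.66 dir -69.32 mean [660.9045 213.5836] z [0.02100817 0.03148851 0.0560703 ]
wn 507 [ 391.6 -179.4] [46.6 46.3] 59.11 dir 18.88 mean [ 390.80273 -177.29785] z [0.0259273  0.03147123 0.05626938]
(340, 475) [ 0.09702307 -0.00556854  0.0133955 ]
(600, 300) [ 4.57771720e-01 -5.78982665e-01 -4.04345657e-04]
(335, 268) [0.52183462 0.00790894 0.00381513]
```

jog_arm(
  deltas=[
    {"dx":5,"dy":-6,"wz":-0.7},
    {"dx":16,"dy":-17,"wz":-2.2},
    {"dx":32,"dy":-35,"wz":-4.4},
    {"dx":54,"dy":-58,"wz":-7.4},
    {"dx":80,"dy":-87,"wz":-11},
    {"dx":107,"dy":-117,"wz":-14.7},
    {"dx":134,"dy":-146,"wz":-18.4},
    {"dx":161,"dy":-175,"wz":-22.1},
    {"dx":188,"dy":-204,"wz":-25.8},
    {"dx":215,"dy":-233,"wz":-29.5},
    {"dx":242,"dy":-262,"wz":-33.2},
    {"dx":269,"dy":-292,"wz":-36.9},
    {"dx":295,"dy":-321,"wz":-40.5},
    {"dx":322,"dy":-350,"wz":-44.2},
    {"dx":349,"dy":-379,"wz":-47.9},
    {"dx":376,"dy":-408,"wz":-51.6},
    {"dx":403,"dy":-437,"wz":-55.3},
    {"dx":430,"dy":-466,"wz":-59},
    {"dx":451,"dy":-490,"wz":-61.9},
    {"dx":465,"dy":-505,"wz":-63.8},
  ],
)

```text
$.deltas[0]: bad value
```

```bash
cat > to.py <<'E'
import sys
from h import *
from scipy.spatial.transform import Rotation as Ro
s=env.read_state(); R=Ro.from_euler('xyz',s['orientation'])
t=np.array([float(a) for a in sys.argv[1:4]]); yaw=float(sys.argv[4])
print('t',s['clock'],'pos',np.round(s['position']*1000,1),'rpy',np.round(np.degrees(s['orientation']),2),'F',np.round(s['wrist_force'],1))
print('shift mm',np.round(R.inv().apply(t-s['position'])*1000,1),'rot',np.round(np.degrees((R.inv()*Ro.from_euler('xyz',[np.pi,0,np.radians(yaw)])).as_rotvec()),2))
E
python3 to.py .540 .0745 .09 91.2
```

```text
t 0.05 pos [ 203.1 -643.3  247.6] rpy [-1.7993e+02  1.0000e-02  1.7520e+01] F [-0.1  0.1 -0.6]
shift mm [ 537.4 -582.9  158.3] rot [-6.000e-02 -4.000e-02 -7.368e+01]
```

jog_arm(
  deltas=[
    {"dx":5,"dy":-6,"dz":0,"wx":0,"wy":0,"wz":-0.7,"hand":85},
    {"dx":16,"dy":-17,"dz":0,"wx":0,"wy":0,"wz":-2.2,"hand":85},
    {"dx":32,"dy":-35,"dz":0,"wx":0,"wy":0,"wz":-4.4,"hand":85},
    {"dx":54,"dy":-58,"dz":0,"wx":0,"wy":0,"wz":-7.4,"hand":85},
    {"dx":80,"dy":-87,"dz":0,"wx":0,"wy":0,"wz":-11,"hand":85},
    {"dx":107,"dy":-117,"dz":0,"wx":0,"wy":0,"wz":-14.7,"hand":85},
    {"dx":134,"dy":-146,"dz":0,"wx":0,"wy":0,"wz":-18.4,"hand":85},
    {"dx":161,"dy":-175,"dz":0,"wx":0,"wy":0,"wz":-22.1,"hand":85},
    {"dx":188,"dy":-204,"dz":0,"wx":0,"wy":0,"wz":-25.8,"hand":85},
    {"dx":215,"dy":-233,"dz":0,"wx":0,"wy":0,"wz":-29.5,"hand":85},
    {"dx":242,"dy":-262,"dz":0,"wx":0,"wy":0,"wz":-33.2,"hand":85},
    {"dx":269,"dy":-292,"dz":0,"wx":0,"wy":0,"wz":-36.9,"hand":85},
    {"dx":295,"dy":-321,"dz":0,"wx":0,"wy":0,"wz":-40.5,"hand":85},
    {"dx":322,"dy":-350,"dz":0,"wx":0,"wy":0,"wz":-44.2,"hand":85},
    {"dx":349,"dy":-379,"dz":0,"wx":0,"wy":0,"wz":-47.9,"hand":85},
    {"dx":376,"dy":-408,"dz":0,"wx":0,"wy":0,"wz":-51.6,"hand":85},
    {"dx":403,"dy":-437,"dz":0,"wx":0,"wy":0,"wz":-55.3,"hand":85},
    {"dx":430,"dy":-466,"dz":0,"wx":0,"wy":0,"wz":-59,"hand":85},
    {"dx":451,"dy":-490,"dz":0,"wx":0,"wy":0,"wz":-61.9,"hand":85},
    {"dx":465,"dy":-505,"dz":0,"wx":0,"wy":0,"wz":-63.8,"hand":85},
  ],
)

```text
clock: 1.72
position: [0.495, -0.0182, 0.2484]
orientation: [3.141, -0.001, 1.426]
wrist_force: [-1.0, -0.1, 0.0]
grip_width: 0.998
finger_force: 0.0
```

```bash
python3 to.py .540 .0745 .09 91.2
```

```text
t 1.7167 pos [495.  -18.2 248.4] rpy [ 1.7998e+02 -3.0000e-02  8.1720e+01] F [-1.  -0.1  0. ]
shift mm [ 98.1  31.2 158.4] rot [ 0.02 -0.03 -9.48]
```

jog_arm(
  deltas=[
    {"dx":15,"dy":4,"dz":5,"wx":0,"wy":0,"wz":-1.5,"hand":85},
    {"dx":35,"dy":10,"dz":20,"wx":0,"wy":0,"wz":-4,"hand":85},
    {"dx":60,"dy":18,"dz":45,"wx":0,"wy":0,"wz":-7,"hand":85},
    {"dx":80,"dy":24,"dz":75,"wx":0,"wy":0,"wz":-9,"hand":85},
    {"dx":93,"dy":28,"dz":105,"wx":0,"wy":0,"wz":-9.9,"hand":85},
    {"dx":101,"dy":30,"dz":130,"wx":0,"wy":0,"wz":-9.9,"hand":85},
    {"dx":101,"dy":30,"dz":148,"wx":0,"wy":0,"wz":-9.9,"hand":85},
    {"dx":101,"dy":30,"dz":158,"wx":0,"wy":0,"wz":-9.9,"hand":85},
    {"dx":101,"dy":30,"dz":158,"wx":0,"wy":0,"wz":-9.9,"hand":85},
    {"dx":101,"dy":30,"dz":158,"wx":0,"wy":0,"wz":-9.9,"hand":85},
  ],
)

```text
clock: 2.55
position: [0.5393, 0.0728, 0.0905]
orientation: [-3.141, 0.0, 1.592]
wrist_force: [0.3, -0.4, -0.4]
grip_width: 0.996
finger_force: 0.0
```

```bash
python3 to.py .540 .0745 .065 91.2; python3 -c "
from h import *
shot('wrist','w.png')"
```

```text
t 2.55 pos [539.3  72.8  90.5] rpy [-1.7997e+02  1.0000e-02  9.1200e+01] F [ 0.3 -0.4 -0.4]
shift mm [ 1.7  0.8 25.5] rot [-0.03  0.01 -0.  ]
```

View pics/w.png

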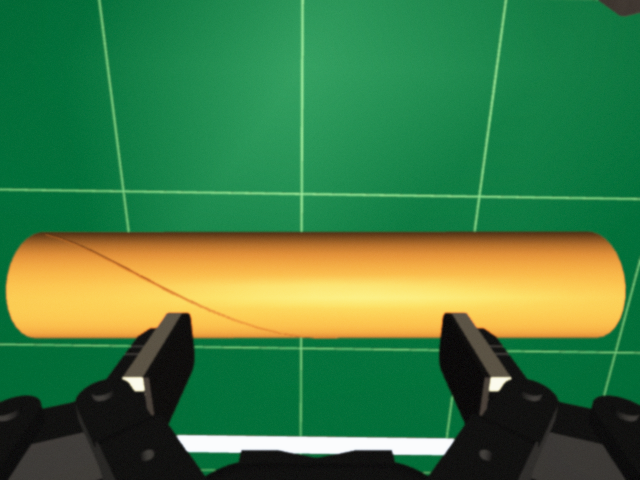

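The wrist view shows both open fingertips, near (180,320) and (455,320), centred over the tube. Nothing else is close.

jog_arm(
  deltas=[
    {"dx":1,"dy":0,"dz":8,"wx":0,"wy":0,"wz":0,"hand":85},
    {"dx":1,"dy":0,"dz":15,"wx":0,"wy":0,"wz":0,"hand":85},
    {"dx":1,"dy":0,"dz":18,"wx":0,"wy":0,"wz":0,"hand":85},
    {"dx":1,"dy":0,"dz":19,"wx":0,"wy":0,"wz":0,"hand":85},
    {"dx":1,"dy":0,"dz":19,"wx":0,"wy":0,"wz":0,"hand":85},
  ],
)

```text
clock: 3.02
position: [0.5393, 0.0741, 0.0711]
orientation: [-3.141, 0.0, 1.592]
wrist_force: [0.1, 0.2, 0.1]
grip_width: 0.997
finger_force: 0.0
```

jog_arm(
  deltas=[
    {"dx":0,"dy":0,"dz":1,"wx":0,"wy":0,"wz":0,"hand":85},
    {"dx":0,"dy":0,"dz":2,"wx":0,"wy":0,"wz":0,"hand":85},
    {"dx":0,"dy":0,"dz":2,"wx":0,"wy":0,"wz":0,"hand":85},
  ],
)

```text
clock: 3.27
position: [0.5395, 0.0742, 0.0693]
orientation: [3.142, -0.0, 1.592]
wrist_force: [0.8, -0.4, 0.7]
grip_width: 0.996
finger_force: 0.0
```

jog_arm(
  deltas=[
    {"dx":0,"dy":0,"dz":1,"wx":0,"wy":0,"wz":0,"hand":85},
    {"dx":0,"dy":0,"dz":2,"wx":0,"wy":0,"wz":0,"hand":85},
    {"dx":0,"dy":0,"dz":2,"wx":0,"wy":0,"wz":0,"hand":85},
  ],
)

```text
clock: 3.52
position: [0.5394, 0.0742, 0.0672]
orientation: [-3.141, -0.0, 1.592]
wrist_force: [-0.3, -0.1, 0.3]
grip_width: 0.997
finger_force: 0.0
```

jog_arm(
  deltas=[
    {"dx":0,"dy":0,"dz":2,"wx":0,"wy":0,"wz":0,"hand":85},
    {"dx":0,"dy":0,"dz":3,"wx":0,"wy":0,"wz":0,"hand":85},
    {"dx":0,"dy":0,"dz":3,"wx":0,"wy":0,"wz":0,"hand":85},
  ],
)

```text
clock: 3.77
position: [0.5393, 0.0742, 0.064]
orientation: [-3.141, -0.0, 1.592]
wrist_force: [0.4, 0.7, 0.6]
grip_width: 0.997
finger_force: 0.0
```

jog_arm(
  deltas=[
    {"dx":0,"dy":0,"dz":1,"wx":0,"wy":0,"wz":0,"hand":85},
    {"dx":0,"dy":0,"dz":3,"wx":0,"wy":0,"wz":0,"hand":85},
    {"dx":0,"dy":0,"dz":3,"wx":0,"wy":0,"wz":0,"hand":85},
  ],
)

```text
clock: 4.02
position: [0.5394, 0.0741, 0.061]
orientation: [-3.141, -0.0, 1.592]
wrist_force: [-0.4, -0.8, 0.2]
grip_width: 0.993
finger_force: 0.0
```

jog_arm(
  deltas=[
    {"dx":0,"dy":0,"dz":1,"wx":0,"wy":0,"wz":0,"hand":85},
    {"dx":0,"dy":0,"dz":2,"wx":0,"wy":0,"wz":0,"hand":85},
    {"dx":0,"dy":0,"dz":2,"wx":0,"wy":0,"wz":0,"hand":85},
  ],
)

```text
clock: 4.27
position: [0.5394, 0.0742, 0.0591]
orientation: [-3.141, -0.0, 1.592]
wrist_force: [-0.9, 0.5, -0.0]
grip_width: 0.996
finger_force: 0.0
```

jog_arm(
  deltas=[
    {"dx":0,"dy":0,"dz":1,"wx":0,"wy":0,"wz":0,"hand":85},
    {"dx":0,"dy":0,"dz":1,"wx":0,"wy":0,"wz":0,"hand":85},
  ],
)

```text
clock: 4.43
position: [0.5394, 0.0742, 0.0582]
orientation: [-3.141, -0.0, 1.592]
wrist_force: [-1.7, -0.4, -0.1]
grip_width: 0.997
finger_force: 0.0
```

jog_arm(
  deltas=[
    {"dx":0,"dy":0,"dz":1,"wx":0,"wy":0,"wz":0,"hand":85},
    {"dx":0,"dy":0,"dz":1,"wx":0,"wy":0,"wz":0,"hand":85},
  ],
)

```text
clock: 4.6
position: [0.5394, 0.0742, 0.0572]
orientation: [-3.141, 0.0, 1.592]
wrist_force: [0.9, 0.7, 1.1]
grip_width: 0.993
finger_force: 0.0
```

jog_arm(
  deltas=[
    {"dx":0,"dy":0,"dz":1,"wx":0,"wy":0,"wz":0,"hand":85},
    {"dx":0,"dy":0,"dz":1,"wx":0,"wy":0,"wz":0,"hand":85},
  ],
)

```text
clock: 4.77
position: [0.5396, 0.0745, 0.0567]
orientation: [3.141, -0.0, 1.592]
wrist_force: [-4.2, 0.9, 9.5]
grip_width: 0.998
finger_force: 5.0
```

jog_arm(
  deltas=[
    {"dx":-1,"dy":0,"dz":0.2,"wx":0,"wy":0,"wz":0,"hand":85},
    {"dx":-4,"dy":0,"dz":0.2,"wx":0,"wy":0,"wz":0,"hand":85},
    {"dx":-8,"dy":0,"dz":0.2,"wx":0,"wy":0,"wz":0,"hand":85},
    {"dx":-13,"dy":0,"dz":0.2,"wx":0,"wy":0,"wz":0,"hand":85},
    {"dx":-18,"dy":0,"dz":0.2,"wx":0,"wy":0,"wz":0,"hand":85},
  ],
)

```text
clock: 5.18
position: [0.54, 0.0564, 0.0568]
orientation: [3.141, 0.0, 1.592]
wrist_force: [-4.6, 0.1, 15.0]
grip_width: 0.996
finger_force: 7.6
```

jog_arm(
  deltas=[
    {"dx":-5,"dy":0,"dz":0,"wx":0,"wy":0,"wz":0,"hand":85},
    {"dx":-9,"dy":0,"dz":0,"wx":0,"wy":0,"wz":0,"hand":85},
    {"dx":-13,"dy":0,"dz":0,"wx":0,"wy":0,"wz":0,"hand":85},
    {"dx":-16,"dy":0,"dz":0,"wx":0,"wy":0,"wz":0,"hand":85},
    {"dx":-18,"dy":0,"dz":0,"wx":0,"wy":0,"wz":0,"hand":85},
    {"dx":-18,"dy":0,"dz":0,"wx":0,"wy":0,"wz":0,"hand":85},
  ],
)

```text
clock: 5.68
position: [0.5404, 0.0377, 0.0567]
orientation: [3.141, 0.0, 1.592]
wrist_force: [-3.1, -0.7, 11.3]
grip_width: 0.996
finger_force: 5.9
```

```bash
cat > tube.py <<'E'
from h import *
# tube from wrist camera: points between fingers & outside, above mat
def tube(cam='wrist'):
    p,W=shot(cam); s=env.read_state(); p=p.astype(int)
    m=(W[...,2]>.044)&(W[...,2]<.056)&(p[...,0]>p[...,2]*1.6)&(p[...,0]>60)&(np.abs(W[...,1])<.15)&(W[...,0]>.38)&(W[...,0]<.72)
    Q=W[m]; q=(Q[:,:2]*1000).astype(np.float32)
    r=cv2.minAreaRect(q)
    # circle fit of the cross-section about the fitted axis
    A=np.c_[2*Q[:,1],2*Q[:,1]*(Q[:,0]-.54),2*Q[:,2],np.ones(len(Q)),(Q[:,0]-.54),(Q[:,0]-.54)**2]
    c=np.linalg.lstsq(A,(Q[:,1:]**2).sum(1),rcond=None)[0]
    print(cam,'t',round(s['clock'],2),'n',len(q),'rect',np.round(r[0],1),np.round(r[1],1),round(r[2],2),'circ y@.54',round(c[0]*1e3,1),'deg',round(np.degrees(c[1]),2),'zc',round(c[2]*1e3,1),'tcp',np.round(s['position']*1e3,1),'F',np.round(s['wrist_force'],1))
import sys
for a in sys.argv[1:]: tube(a)
E
python3 tube.py wrist top
```

```text
wrist t 5.73 n 57439 rect [541.5  48.5] [233.6  38.9] 1.32 circ y@.54 47.9 deg 1.28 zc 28.8 tcp [540.4  37.9  56.6] F [-4.  -0.5 12.1]
top t 5.78 n 636 rect [461.9  45.2] [104.6  40.4] 1.21 circ y@.54 47.6 deg 1.89 zc 34.5 tcp [540.4  38.1  56.6] F [-3.9 -0.4 11.8]
```

jog_arm(
  deltas=[
    {"dx":0,"dy":0,"dz":-4,"wx":0,"wy":0,"wz":0,"hand":85},
    {"dx":5,"dy":0,"dz":-6,"wx":0,"wy":0,"wz":0,"hand":85},
    {"dx":14,"dy":0,"dz":-6,"wx":0,"wy":0,"wz":0,"hand":85},
    {"dx":20,"dy":0,"dz":-5,"wx":0,"wy":0,"wz":0,"hand":85},
    {"dx":20,"dy":0,"dz":-1.5,"wx":0,"wy":0,"wz":0,"hand":85},
    {"dx":20,"dy":0,"dz":0,"wx":0,"wy":0,"wz":0,"hand":85},
    {"dx":20,"dy":0,"dz":0,"wx":0,"wy":0,"wz":0,"hand":85},
    {"dx":19,"dy":0,"dz":0,"wx":0,"wy":0,"wz":0,"hand":85},
    {"dx":16,"dy":0,"dz":0,"wx":0,"wy":0,"wz":0,"hand":85},
    {"dx":12,"dy":0,"dz":0,"wx":0,"wy":0,"wz":0,"hand":85},
    {"dx":7,"dy":0,"dz":0,"wx":0,"wy":0,"wz":0,"hand":85},
    {"dx":2,"dy":0,"dz":0,"wx":0,"wy":0,"wz":0,"hand":85},
    {"dx":-3,"dy":0,"dz":0,"wx":0,"wy":0,"wz":0,"hand":85},
    {"dx":-8,"dy":0,"dz":0,"wx":0,"wy":0,"wz":0,"hand":85},
    {"dx":-12,"dy":0,"dz":0,"wx":0,"wy":0,"wz":0,"hand":85},
    {"dx":-16,"dy":0,"dz":0,"wx":0,"wy":0,"wz":0,"hand":85},
    {"dx":-19,"dy":0,"dz":0,"wx":0,"wy":0,"wz":0,"hand":85},
    {"dx":-20,"dy":0,"dz":0,"wx":0,"wy":0,"wz":0,"hand":85},
    {"dx":-20,"dy":0,"dz":0,"wx":0,"wy":0,"wz":0,"hand":85},
    {"dx":-20,"dy":0,"dz":0,"wx":0,"wy":0,"wz":0,"hand":85},
  ],
)

```text
clock: 7.45
position: [0.5409, 0.0179, 0.0566]
orientation: [3.141, 0.001, 1.592]
wrist_force: [-4.4, 0.1, 18.5]
grip_width: 0.997
finger_force: 9.5
```

```bash
python3 tube.py wrist
```

```text
wrist t 7.5 n 56761 rect [540.9  27.8] [233.6  39.3] 1.31 circ y@.54 27.1 deg 1.28 zc 28.8 tcp [540.9  18.   56.6] F [-5.5 -1.6 19.2]
```

Works exactly; repeat twice more, then look.

jog_arm(
  deltas=[
    {"dx":0,"dy":0,"dz":-4,"wx":0,"wy":0,"wz":0,"hand":85},
    {"dx":5,"dy":0,"dz":-6,"wx":0,"wy":0,"wz":0,"hand":85},
    {"dx":14,"dy":0,"dz":-6,"wx":0,"wy":0,"wz":0,"hand":85},
    {"dx":20,"dy":0,"dz":-5,"wx":0,"wy":0,"wz":0,"hand":85},
    {"dx":20,"dy":0,"dz":-1.5,"wx":0,"wy":0,"wz":0,"hand":85},
    {"dx":20,"dy":0,"dz":0,"wx":0,"wy":0,"wz":0,"hand":85},
    {"dx":20,"dy":0,"dz":0,"wx":0,"wy":0,"wz":0,"hand":85},
    {"dx":19,"dy":0,"dz":0,"wx":0,"wy":0,"wz":0,"hand":85},
    {"dx":16,"dy":0,"dz":0,"wx":0,"wy":0,"wz":0,"hand":85},
    {"dx":12,"dy":0,"dz":0,"wx":0,"wy":0,"wz":0,"hand":85},
    {"dx":7,"dy":0,"dz":0,"wx":0,"wy":0,"wz":0,"hand":85},
    {"dx":2,"dy":0,"dz":0,"wx":0,"wy":0,"wz":0,"hand":85},
    {"dx":-3,"dy":0,"dz":0,"wx":0,"wy":0,"wz":0,"hand":85},
    {"dx":-8,"dy":0,"dz":0,"wx":0,"wy":0,"wz":0,"hand":85},
    {"dx":-12,"dy":0,"dz":0,"wx":0,"wy":0,"wz":0,"hand":85},
    {"dx":-16,"dy":0,"dz":0,"wx":0,"wy":0,"wz":0,"hand":85},
    {"dx":-19,"dy":0,"dz":0,"wx":0,"wy":0,"wz":0,"hand":85},
    {"dx":-20,"dy":0,"dz":0,"wx":0,"wy":0,"wz":0,"hand":85},
    {"dx":-20,"dy":0,"dz":0,"wx":0,"wy":0,"wz":0,"hand":85},
    {"dx":-20,"dy":0,"dz":0,"wx":0,"wy":0,"wz":0,"hand":85},
  ],
)

```text
clock: 9.17
position: [0.5412, -0.0021, 0.0566]
orientation: [3.141, 0.001, 1.592]
wrist_force: [-7.1, -1.4, 21.1]
grip_width: 0.995
finger_force: 10.6
```

jog_arm(
  deltas=[
    {"dx":0,"dy":0,"dz":-4,"wx":0,"wy":0,"wz":0,"hand":85},
    {"dx":5,"dy":0,"dz":-6,"wx":0,"wy":0,"wz":0,"hand":85},
    {"dx":14,"dy":0,"dz":-6,"wx":0,"wy":0,"wz":0,"hand":85},
    {"dx":20,"dy":0,"dz":-5,"wx":0,"wy":0,"wz":0,"hand":85},
    {"dx":20,"dy":0,"dz":-1.5,"wx":0,"wy":0,"wz":0,"hand":85},
    {"dx":20,"dy":0,"dz":0,"wx":0,"wy":0,"wz":0,"hand":85},
    {"dx":20,"dy":0,"dz":0,"wx":0,"wy":0,"wz":0,"hand":85},
    {"dx":19,"dy":0,"dz":0,"wx":0,"wy":0,"wz":0,"hand":85},
    {"dx":16,"dy":0,"dz":0,"wx":0,"wy":0,"wz":0,"hand":85},
    {"dx":12,"dy":0,"dz":0,"wx":0,"wy":0,"wz":0,"hand":85},
    {"dx":7,"dy":0,"dz":0,"wx":0,"wy":0,"wz":0,"hand":85},
    {"dx":2,"dy":0,"dz":0,"wx":0,"wy":0,"wz":0,"hand":85},
    {"dx":-3,"dy":0,"dz":0,"wx":0,"wy":0,"wz":0,"hand":85},
    {"dx":-8,"dy":0,"dz":0,"wx":0,"wy":0,"wz":0,"hand":85},
    {"dx":-12,"dy":0,"dz":0,"wx":0,"wy":0,"wz":0,"hand":85},
    {"dx":-16,"dy":0,"dz":0,"wx":0,"wy":0,"wz":0,"hand":85},
    {"dx":-19,"dy":0,"dz":0,"wx":0,"wy":0,"wz":0,"hand":85},
    {"dx":-20,"dy":0,"dz":0,"wx":0,"wy":0,"wz":0,"hand":85},
    {"dx":-20,"dy":0,"dz":0,"wx":0,"wy":0,"wz":0,"hand":85},
    {"dx":-20,"dy":0,"dz":0,"wx":0,"wy":0,"wz":0,"hand":85},
  ],
)

```text
clock: 10.83
position: [0.5416, -0.0221, 0.0567]
orientation: [3.141, 0.001, 1.592]
wrist_force: [-7.2, -0.6, 22.1]
grip_width: 1.0
finger_force: 11.2
```

```bash
python3 tube.py wrist; python3 -c "
from h import *
p,W=shot('wrist','w2.png')
V=np.mgrid[:480,:640][0]
m=(p.min(2)>150)&(np.abs(W[...,2]-.003)<.006)&(p.max(2)-p.min(2)<40)
Q=W[m]; print(len(Q),np.percentile(Q,[2,50,98],axis=0))"
```

```text
wrist t 10.88 n 55638 rect [541.7 -14.4] [235.6  38.9] 1.21 circ y@.54 -15.2 deg 1.28 zc 28.8 tcp [541.6 -22.1  56.7] F [-7.1 -0.6 22. ]
320 [[ 0.63632714 -0.06096746  0.001723  ]
 [ 0.67201942 -0.05963511  0.0028039 ]
 [ 0.69688847 -0.05849746  0.00398083]]
```

View pics/w2.png

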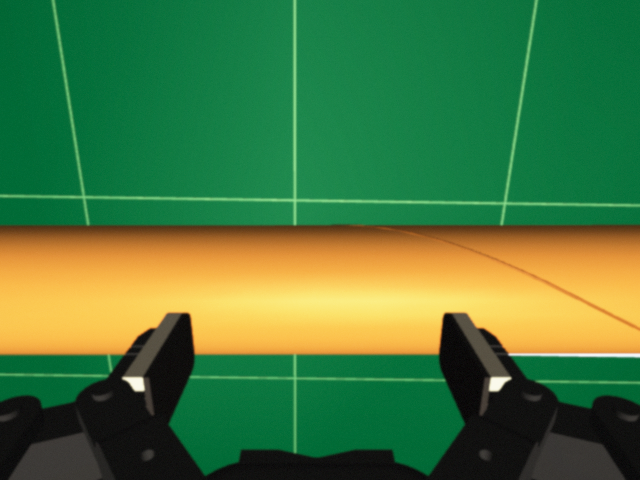

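The wrist view shows the tube straight in frame (rows 226 to 355), with the tape edge just visible behind it at about (580,355). It's at y = -15 mm, about 41 mm short.

jog_arm(
  deltas=[
    {"dx":0,"dy":0,"dz":-4,"wx":0,"wy":0,"wz":0,"hand":85},
    {"dx":5,"dy":0,"dz":-6,"wx":0,"wy":0,"wz":0,"hand":85},
    {"dx":12,"dy":0,"dz":-6,"wx":0,"wy":0,"wz":0,"hand":85},
    {"dx":17,"dy":0,"dz":-5,"wx":0,"wy":0,"wz":0,"hand":85},
    {"dx":17,"dy":0,"dz":-1.5,"wx":0,"wy":0,"wz":0,"hand":85},
    {"dx":17,"dy":0,"dz":0,"wx":0,"wy":0,"wz":0,"hand":85},
    {"dx":17,"dy":0,"dz":0,"wx":0,"wy":0,"wz":0,"hand":85},
    {"dx":16,"dy":0,"dz":0,"wx":0,"wy":0,"wz":0,"hand":85},
    {"dx":13,"dy":0,"dz":0,"wx":0,"wy":0,"wz":0,"hand":85},
    {"dx":9,"dy":0,"dz":0,"wx":0,"wy":0,"wz":0,"hand":85},
    {"dx":4,"dy":0,"dz":0,"wx":0,"wy":0,"wz":0,"hand":85},
    {"dx":-1,"dy":0,"dz":0,"wx":0,"wy":0,"wz":0,"hand":85},
    {"dx":-6,"dy":0,"dz":0,"wx":0,"wy":0,"wz":0,"hand":85},
    {"dx":-11,"dy":0,"dz":0,"wx":0,"wy":0,"wz":0,"hand":85},
    {"dx":-15,"dy":0,"dz":0,"wx":0,"wy":0,"wz":0,"hand":85},
    {"dx":-19,"dy":0,"dz":0,"wx":0,"wy":0,"wz":0,"hand":85},
    {"dx":-22,"dy":0,"dz":0,"wx":0,"wy":0,"wz":0,"hand":85},
    {"dx":-23,"dy":0,"dz":0,"wx":0,"wy":0,"wz":0,"hand":85},
    {"dx":-23,"dy":0,"dz":0,"wx":0,"wy":0,"wz":0,"hand":85},
    {"dx":-23,"dy":0,"dz":0,"wx":0,"wy":0,"wz":0,"hand":85},
  ],
)

```text
clock: 12.6
position: [0.5422, -0.0452, 0.0566]
orientation: [3.141, 0.001, 1.592]
wrist_force: [-5.4, -1.9, 19.6]
grip_width: 0.996
finger_force: 10.2
```

```bash
python3 tube.py wrist
```

```text
wrist t 12.65 n 56590 rect [542.5 -35.6] [233.9  39.4] 1.13 circ y@.54 -36.4 deg 1.27 zc 28.8 tcp [542.2 -45.1  56.6] F [-5.7 -2.1 20.2]
```

jog_arm(
  deltas=[
    {"dx":0,"dy":0,"dz":-4,"wx":0,"wy":0,"wz":0,"hand":85},
    {"dx":5,"dy":0,"dz":-6,"wx":0,"wy":0,"wz":0,"hand":85},
    {"dx":13,"dy":0,"dz":-6,"wx":0,"wy":0,"wz":0,"hand":85},
    {"dx":19,"dy":0,"dz":-5,"wx":0,"wy":0,"wz":0,"hand":85},
    {"dx":19,"dy":0,"dz":-1.5,"wx":0,"wy":0,"wz":0,"hand":85},
    {"dx":19,"dy":0,"dz":0,"wx":0,"wy":0,"wz":0,"hand":85},
    {"dx":19,"dy":0,"dz":0,"wx":0,"wy":0,"wz":0,"hand":85},
    {"dx":18,"dy":0,"dz":0,"wx":0,"wy":0,"wz":0,"hand":85},
    {"dx":15,"dy":0,"dz":0,"wx":0,"wy":0,"wz":0,"hand":85},
    {"dx":11,"dy":0,"dz":0,"wx":0,"wy":0,"wz":0,"hand":85},
    {"dx":6,"dy":0,"dz":0,"wx":0,"wy":0,"wz":0,"hand":85},
    {"dx":1,"dy":0,"dz":0,"wx":0,"wy":0,"wz":0,"hand":85},
    {"dx":-4,"dy":0,"dz":0,"wx":0,"wy":0,"wz":0,"hand":85},
    {"dx":-9,"dy":0,"dz":0,"wx":0,"wy":0,"wz":0,"hand":85},
    {"dx":-13,"dy":0,"dz":0,"wx":0,"wy":0,"wz":0,"hand":85},
    {"dx":-16,"dy":0,"dz":0,"wx":0,"wy":0,"wz":0,"hand":85},
    {"dx":-18,"dy":0,"dz":0,"wx":0,"wy":0,"wz":0,"hand":85},
    {"dx":-19,"dy":0,"dz":0,"wx":0,"wy":0,"wz":0,"hand":85},
    {"dx":-19,"dy":0,"dz":0,"wx":0,"wy":0,"wz":0,"hand":85},
    {"dx":-19,"dy":0,"dz":0,"wx":0,"wy":0,"wz":0,"hand":85},
  ],
)

```text
clock: 14.32
position: [0.5426, -0.0642, 0.0567]
orientation: [3.141, 0.001, 1.592]
wrist_force: [-5.6, -1.4, 21.2]
grip_width: 0.997
finger_force: 10.6
```

jog_arm(
  deltas=[
    {"dx":0,"dy":0,"dz":-4,"wx":0,"wy":0,"wz":0,"hand":85},
    {"dx":0,"dy":0,"dz":-15,"wx":0,"wy":0,"wz":0,"hand":85},
    {"dx":0,"dy":0,"dz":-40,"wx":0,"wy":0,"wz":0,"hand":85},
    {"dx":0,"dy":0,"dz":-75,"wx":0,"wy":0,"wz":0,"hand":85},
    {"dx":0,"dy":0,"dz":-110,"wx":0,"wy":0,"wz":0,"hand":85},
    {"dx":0,"dy":0,"dz":-140,"wx":0,"wy":0,"wz":0,"hand":85},
    {"dx":0,"dy":0,"dz":-155,"wx":0,"wy":0,"wz":0,"hand":85},
    {"dx":0,"dy":0,"dz":-160,"wx":0,"wy":0,"wz":0,"hand":85},
    {"dx":0,"dy":0,"dz":-160,"wx":0,"wy":0,"wz":0,"hand":85},
    {"dx":0,"dy":0,"dz":-160,"wx":0,"wy":0,"wz":0,"hand":85},
  ],
)

```text
clock: 15.15
position: [0.542, -0.0639, 0.2155]
orientation: [-3.141, 0.0, 1.592]
wrist_force: [0.5, -0.3, 0.6]
grip_width: 0.996
finger_force: 0.0
```

```bash
python3 tube.py wrist; python3 -c "
from h import *
p,W=shot('wrist','w3.png');p=p.astype(int)
m=(p.min(2)>140)&(np.abs(W[...,2]-.003)<.006)&(p.max(2)-p.min(2)<40)&(abs(W[...,1]+.056)<.02)
Q=W[m]; 
for s in (Q[:,0]>.6),(Q[:,0]<.48): print(s.sum(),np.round(np.percentile(Q[s],[2,50,98],axis=0),4).tolist())"
```

```text
wrist t 15.2 n 18931 rect [541.4 -56.6] [261.2  39.3] 1.24 circ y@.54 -56.8 deg 1.28 zc 28.9 tcp [541.8 -63.8 215. ] F [0.3 0.5 0.4]
681 [[0.6932, -0.0603, 0.0013], [0.7092, -0.0537, 0.0029], [0.7257, -0.0477, 0.0044]]
517 [[0.3664, -0.0623, 0.0012], [0.3786, -0.0555, 0.0028], [0.3907, -0.0495, 0.0043]]
```

View pics/w3.png

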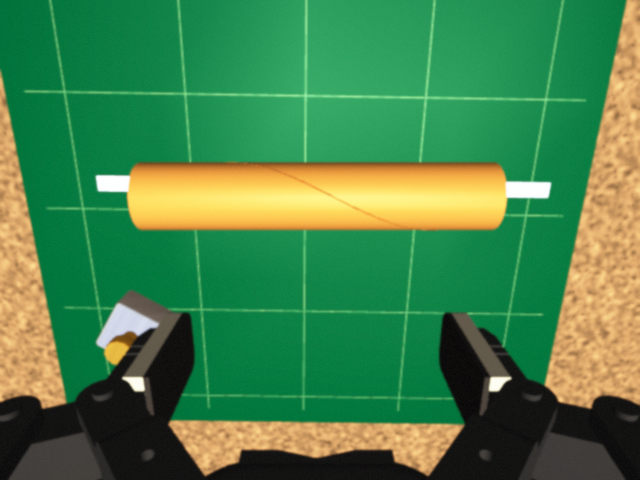

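The wrist view shows the tube lying along the tape, whose ends stick out evenly at (113,184) and (530,190). The tube is about 2 mm off the tape's centre line and 1° off parallel. It's free of the gripper, so I'm handing the job in.

```bash
python3 -c "
from cell import ticket
print(ticket.sign_off())"
```

```text
the job is handed in; nothing more can be done
None
```

I rolled the tube onto the tape in six strokes and handed the job in at about 15 s: by the wrist camera it lies about 2 mm off the centre line, 6 mm along from the middle and 1° off parallel. The sign-off gave no verdict, and I did not re-measure the weights or the tape roll, which the arm never went near.

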